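Fit the copper base plate onto the splined drive of a revolving display stand

TASK

Put the revolving display stand together: lift the copper base plate by its hub, set it level on the nose of the drive unit's splined spindle, turn it until the splines mesh, and slide it down fully home, flush on its seat with the spring washer squeezed flat. Finish while still holding the plate pressed down there, so that its set screw can be tightened: do not let go. Leave the ornaments as they stand.

Things in the scene. Friction and masses are not known exactly. Their poses are not given: they have to be found in the camera images.
- plate: The part to fit, loose, about 0.45 kg: a round copper disc 150 mm across, 3 mm thick (4.5 mm at the edge bead), with a six-sided aluminium hub standing up from its middle. It starts lying flat on the shelf, hub up. Origin: centre of the underside; z up along the bore. The hub's flats face the plate's x axis and every 60 degrees from it.
- hub_top (a point): Centre of the hub's top on the plate, 36 mm above the underside and 33 mm above the disc. The hub is a hexagon 46 mm across flats. Its bore is open right through, 31 mm wide; in its lowest 12 mm six inward teeth, 3.8 mm wide, one behind each flat, leave a clear circle of 21 mm.
- drive_unit: The stand's motor drive, fixed: a round black housing 130 mm across, 48 mm high, with an aluminium boss 60 mm across whose flat top, 56 mm above the shelf, is the seat, and an upright splined steel spindle. Origin: centre of the underside; z up. The gearing locks the spindle: it does not turn. Its six ribs point 30 degrees off the unit's x axis and every 60 degrees from there.
- seat (a point): Centre of the seat, on the spindle axis, 56 mm above the shelf; axes as the unit's. The plate is home when its underside lies here. Splines mesh when the plate's x axis is at 0 or a multiple of 60 degrees to this x axis, with about 9 degrees of play either way, or 1.7 mm sideways.
- nose (a point): Tip of the spindle, 30 mm above the seat. The spindle is a 17.5 mm round shaft, its top 8 mm tapering to 10 mm, with six ribs from the seat up to 18 mm above it, each 3.8 mm wide, 27.5 mm over the ribs. Out of mesh, the plate's teeth stand on the rib tops, its underside 18 mm above the seat.
- washer (a joint): How far the spring washer round the foot of the spindle is squeezed (m): 0 free, when it stands 5 mm proud of the seat; 0.005 when it is flush with the seat. It starts to give at 6 N and is flat at 12 N; the plate's own weight does not squeeze it, so it lifts the plate 5 mm off the seat when nobody presses.
- lantern: Bystander: a miniature tin lantern, loose, 66 mm square, 135 mm tall with its ring. Origin: centre of the underside.
- cardinal: Bystander: a red glass cardinal, loose, about 115 mm long, 41 mm wide, 81 mm tall. Origin: centre of its foot; x from head to tail.
- church: Bystander: a plaster church with a steeple, loose, 100 by 66 mm, 160 mm tall. Origin: centre of the underside.
Mind the look-alikes: they are no part of the job. What is shaped like the drive_unit but purple is not meant.

How it is judged:
On the way, in this order (a step that is already met when the one before it is completed fails the run):
1. the plate is over the spindle's nose, level, its bore round the nose (horizontal distance between plate and seat below 0.008 m and z of plate in the frame of seat between 0.008 and 0.028 m and angle between plate's own z axis and vertical below 0.2 rad), for 0.02 s.
2. the splines mesh and the plate is slid down on its seat against the washer (z of plate in the frame of seat below 0.0015 m and horizontal distance between plate and seat below 0.003 m), for 0.2 s.
At the end, for the whole second after the job is handed in: The plate is home on the drive: its underside within 1.5 mm of the seat, centred within 3 mm, level within 0.05 rad and at rest, the washer squeezed by at least 3.5 mm, and the fingers still holding and pressing it (more than 2 N of contact) (all of step 2 and angle between plate's own z axis and vertical below 0.05 rad and value of joint washer above 0.0035 m and contact force between the fingers and plate above 2 N and linear speed of plate below 0.02 m/s); the arm keeps its last pose, push and grip.
It fails at once if the lantern is pushed more than 20 mm or tipped (distance of lantern from where it was at the start of the episode above 0.02 m or angle between lantern's own z axis and vertical above 0.3 rad).
It fails at once if the cardinal is pushed more than 20 mm or tipped (distance of cardinal from where it was at the start of the episode above 0.02 m or angle between cardinal's own z axis and vertical above 0.3 rad).
It fails at once if the church is pushed more than 20 mm or tipped (distance of church from where it was at the start of the episode above 0.02 m or angle between church's own z axis and vertical above 0.3 rad).
It also fails if it takes over 45 s, if anything falls off the work surface, if the arm or the gripper's body presses on something with over 40 N, if the wrist force passes 120 N, or if a joint passes its speed limit or range.

ROBOT

A 6-joint arm with a two-finger parallel gripper is mounted at the origin on the work surface. World frame = base frame: x ahead of the robot, y to its left, z up, the work surface at z = 0. Lengths are in m, angles in rad, forces in N, time in s.
With the tool pointing down it reaches from about 0.275 to 0.725 m from the base axis. Payload 5.6 kg.
Tool frame: the origin (TCP) lies between the finger pads; the fingertips stand 19 mm ahead of it and the grasp point (between the pads) is the TCP; z points along the fingers, y is the direction in which the jaws open and shut (so a half turn about z gives the same grasp; the last joint's range is limited). The gripper opens to 85 mm and grips with 20 to 120 N. Pads are 22 mm wide; open, the fingers measure 114 mm over their backs; the gripper's body (76 mm by 85 mm) begins 54 mm behind the grasp point. The pads swing forward as they close: fully open they stand 13 mm farther back than shut.
Start: joints at [-0.992, 0.255, 0.108, 0, -1.424, -0.285], TCP at [0.159, -0.526, 0.25] pointing down, gripper open.
Joint ranges: [-2.95, 2.95], [-1.21, 1.97], [-1.09, 1.5], [-2.87, 1.71], [-2.94, -0.07], [-3.05, 3.05]. Speed limits (rad/s): [2.57, 2.57, 3.14, 3.14, 3.14, 3.14].

INTERFACE

Orientations are given as a unit quaternion [w, x, y, z].
In Python, from cell import env, command_gripper, status, viewer, workorder gives the robot as it stands. The module is installed in compiled form; this text tells all that it offers. Calls block until the motion is done:
- env.movep(position, orientation): joint-space move of the TCP to a pose.
- env.servo_line(position, rotation=None, vel=0.15): straight line of the TCP; rotation=None keeps the orientation; vel is the mean speed in m/s.
- env.goto_joints(angles): joint-space move.
- command_gripper(opening, force=None): finger opening in m; force is the grip in N (None keeps the last); returns when the fingers have stopped.
- env.sleep(seconds).
- env.inverse_kinematics(position, orientation): joint angles nearest the present ones, or None.
- status.read_state(): the state.
- viewer.grab_frame(name): name is "scene" or "top" or "wrist"; returns (picture, depth): 420x560x3 uint8, red, green, blue; 420x560 float32, m along the optical axis (not along the pixel's ray), 0 where there is no reading.
- viewer.get_calibration(name): a dict with "fx", "fy", "cx", "cy" (pixels), "xyz" and "attitude" of the camera in the world. Camera axes: x right, y up, looking along -z (the intrinsics and any distortion apply to the point x, -y, -z); pixel columns grow to the right and rows downward; lengths in m; the calibration is good to about 2 mm. A picture is of the moment at which its call begins: read the wrist's pose just before it. get_calibration takes no time and is no camera call; for the wrist camera it gives the pose at the moment of the call.
A pose or a line that the arm cannot do raises env.MotionError and nothing moves.
- workorder.sign_off(): hands the job in, once; it reports no verdict.
The state is a dict: "t": time; "joints": joint angles; "joint_vel": joint speeds; "joint_efforts": joint torques, N m; "eef_pos": TCP position; "eef_rot": TCP orientation; "wrist_force": force on the tool from outside, world axes, zero at the start; "ft_torque": the same for the moment, N m; "width": finger opening in m.
Only numpy, scipy, OpenCV 4.12 (cv2) and the standard library are available. Lean on these libraries where they do the work, as an engineer would, in place of code of your own. Each camera call takes 0.05 s, during which the arm holds its last target. There are 200 camera calls.

## Working session

There is one attempt and no reset: what is moved stays moved. The work goes in short steps, each a Python script; the robot and the scene stay as the last script left them, time stands still between calls to the robot, and variables do not carry over. Pictures are saved under pics/ and viewed, about 8 in all and at most 12, crops included, and the job is handed in when it is done.

```bash
mkdir -p pics
cat > h.py <<'E'
import numpy as np, cv2
from scipy.spatial.transform import Rotation as R
from cell import env, command_gripper, status, viewer, workorder
def q2R(q): return R.from_quat([q[1],q[2],q[3],q[0]])
def cam(name):
    c=viewer.get_calibration(name); a=np.array(c["attitude"])
    M=a if a.shape==(3,3) else q2R(a).as_matrix()
    return c,M,np.array(c["xyz"])
def world(c,M,p,u,v,d):
    return p+M@np.array([(u-c["cx"])/c["fx"]*d,-(v-c["cy"])/c["fy"]*d,-d])
def cloud(c,M,p,d):
    v,u=np.mgrid[0:d.shape[0],0:d.shape[1]]
    P=np.stack([(u-c["cx"])/c["fx"]*d,-(v-c["cy"])/c["fy"]*d,-d],-1)@M.T+p
    P[d==0]=np.nan
    return P
def snap(name,fn):
    c,M,p=cam(name); im,d=viewer.grab_frame(name)
    cv2.imwrite(f"pics/{fn}.png",im[:,:,::-1]); np.savez(f"{fn}.npz",im=im,d=d,M=M,p=p,c=[c[k] for k in("fx","fy","cx","cy")])
    return im,cloud(c,M,p,d)
def load(fn):
    z=np.load(fn+".npz"); c=dict(zip(("fx","fy","cx","cy"),z["c"])); return z["im"],cloud(c,z["M"],z["p"],z["d"])
def down(yaw): # tool down, tool y axis (jaw) at world angle yaw
    y=np.array([np.cos(yaw),np.sin(yaw),0]); z=np.array([0,0,-1.]); x=np.cross(y,z)
    q=R.from_matrix(np.column_stack([x,y,z])).as_quat(); return [q[3],q[0],q[1],q[2]]
E
python3 - <<'E'
from h import *
print(status.read_state())
print(viewer.get_calibration("top")); print(viewer.get_calibration("scene"))
a,_=snap("top","top0"); b,_=snap("scene","scene0")
E
```

```text
{'t': 0.0, 'joints': array([-9.92426853e-01,  2.55745256e-01,  1.06980695e-01, -4.70521834e-04,
       -1.42391165e+00, -2.84613362e-01]), 'joint_vel': array([ 0.00146986,  0.00027777,  0.00057561, -0.00046403, -0.00151262,
       -0.00100212]), 'joint_efforts': array([-2.40266425e-03, -3.86626446e+01,  2.37928158e+01,  5.36534026e+00,
       -6.31011761e-03,  2.59683594e-05]), 'eef_pos': array([ 0.15917449, -0.52596899,  0.2493879 ]), 'eef_rot': array([-1.81741706e-04, -1.46316175e-01,  9.89237403e-01,  9.51110020e-04]), 'wrist_force': array([0.29588005, 0.06914599, 0.29721269]), 'ft_torque': array([-0.00484527, -0.03785357, -0.0067467 ]), 'width': 0.08549312948473775}
{'fx': 449.78467758508737, 'fy': 449.78467758508737, 'cx': 282.4878077140792, 'cy': 203.82710178560785, 'xyz': array([ 0.30091751, -0.00844823,  1.48036551]), 'attitude': array([ 0.7107568 ,  0.0600229 , -0.0567655 , -0.69856975])}
{'fx': 508.8333813153809, 'fy': 508.8333813153809, 'cx': 274.1753453102445, 'cy': 216.5630219380469, 'xyz': array([ 1.18041772, -0.03758107,  1.14444268]), 'attitude': array([0.69915736, 0.19173632, 0.18220937, 0.66424086])}
```

View pics/top0.png

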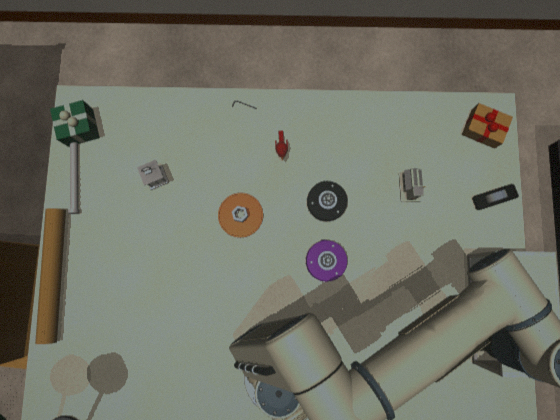

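View pics/scene0.png

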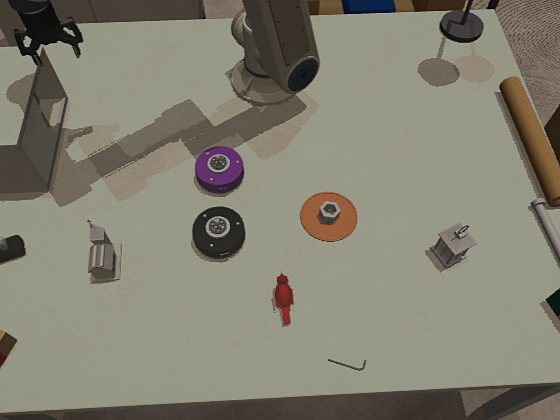

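The top view shows the plate at (241,215), the black unit at (327,200), the purple one at (327,260), the cardinal at (282,145), the lantern at (152,174) and the church at (412,184). Next I'll turn these into world positions from both views.

Run:
```python
from h import *
for n,pts in (("top0",dict(hub=(241,215),disc=(241,202),nose=(327,200),black=(327,185),card=(282,150),lant=(152,174),church=(412,184),purple=(327,260),table=(280,240))),
 ("scene0",dict(hub=(329,210),disc=(329,232),nose=(217,225),black=(215,250),card=(284,295),lant=(455,240),church=(100,260),purple=(217,162),table=(280,250)))):
    im,P=load(n); z=np.load(n+".npz")
    for k,(u,v) in pts.items(): print(n,k,P[v,u].round(4))
    h=cv2.cvtColor(im,cv2.COLOR_RGB2HSV)
    cop=(abs(h[...,0].astype(int)-12)<8)&(h[...,1]>140)
    u,v=pts["hub"]; W=np.zeros_like(cop); W[v-40:v+40,u-40:u+40]=1
    m=cop&W&(abs(P[...,2]-0.003)<0.02); q=P[m][:,:2]; print("copper n",m.sum(),"bbox mid",(q.max(0)+q.min(0))/2,q.max(0)-q.min(0), "z",np.median(P[m][:,2]))
    H=W&(P[...,2]>0.025)&(np.hypot(P[...,0]-P[v,u,0],P[...,1]-P[v,u,1])<.05); print("hub",H.sum(),P[H].mean(0),P[H][:,2].max())
    u,v=pts["nose"]; W=np.zeros_like(cop); W[v-40:v+40,u-40:u+40]=1
    d=np.hypot(P[...,0]-P[v,u,0],P[...,1]-P[v,u,1])
    for lo,hi in((.04,.052),(.052,.062),(.062,.1)):
        H=W.astype(bool)&(P[...,2]>lo)&(P[...,2]<hi)&(d<.09); 
        if H.any(): q=P[H]; print("unit",lo,H.sum(),q.mean(0),(q.max(0)+q.min(0))/2,q.max(0)-q.min(0))
im=load("top0")[0]
cv2.imwrite("pics/c1.png",cv2.resize(im[150:260,190:380],None,fx=4,fy=4,interpolation=cv2.INTER_CUBIC)[:,:,::-1])
```

```text
top0 hub [0.5075 0.1376 0.0025]
top0 disc [0.5511 0.1389 0.0034]
top0 nose [ 0.5492 -0.1403  0.0802]
top0 black [ 0.6046 -0.1434  0.0467]
top0 card [0.7124 0.0048 0.0726]
top0 lant [0.6209 0.4145 0.0934]
top0 church [ 0.6062 -0.4113  0.0761]
top0 purple [ 0.3605 -0.1398  0.0887]
top0 table [0.4269 0.0066 0.001 ]
copper n 1215 bbox mid [0.50822487 0.1393575 ] [0.14219353 0.14341989] z 0.004031653188412365
hub 108 [0.5084627  0.14011444 0.03596503] 0.04230407115537438
unit 0.04 835 [ 0.55498767 -0.1434477   0.04785264] [ 0.55736067 -0.14365062  0.04612614] [0.12919181 0.12979694 0.0117226 ]
unit 0.052 309 [ 0.55466128 -0.14154223  0.05574221] [ 0.55714475 -0.14279551  0.05698203] [0.11730786 0.12262868 0.00995148]
unit 0.062 90 [ 0.55563324 -0.14326069  0.0716593 ] [ 0.55641366 -0.14507362  0.07722309] [0.04296758 0.04483996 0.03023737]
scene0 hub [0.4986 0.1401 0.0146]
scene0 disc [0.557  0.135  0.0023]
scene0 nose [ 0.5642 -0.1445  0.0763]
scene0 black [ 0.6177 -0.1516  0.0489]
scene0 card [0.7404 0.0075 0.0461]
scene0 lant [0.6422 0.4139 0.0918]
scene0 church [ 0.6416 -0.4171  0.0713]
scene0 purple [ 0.3733 -0.1458  0.0742]
scene0 table [0.6018 0.0066 0.0017]
copper n 1787 bbox mid [0.50989021 0.13752343] [0.15094554 0.14597385] z 0.0033861167556927807
hub 205 [0.50986017 0.1390536  0.03453228] 0.04279197179249472
unit 0.04 1459 [ 0.56199486 -0.1438144   0.04770922] [ 0.55653434 -0.14531201  0.04598932] [0.13116375 0.12962336 0.01190825]
unit 0.052 341 [ 0.56067294 -0.14446756  0.05648162] [ 0.55641556 -0.14543484  0.05699406] [0.11520754 0.11554171 0.00998101]
unit 0.062 126 [ 0.56096522 -0.14394202  0.07219877] [ 0.55821534 -0.14449813  0.07569657] [0.04437324 0.0418921  0.02738652]
```

Run:
```python
from h import *
for k in range(0,360,30):
    r=[]
    for p in((.509,.139,.03),(.557,-.1445,.085)):
        j=env.inverse_kinematics(p,down(np.radians(k))); r.append(None if j is None else round(float(j[5]),2))
    print(k,r)
c,M,p=cam("wrist"); s=status.read_state(); T=q2R(s["eef_rot"]).as_matrix()
print("cam in tool",T.T@(p-s["eef_pos"]),T.T@M)
env.movep([.557,-.1445,.26],down(np.radians(180))) if env.inverse_kinematics([.557,-.1445,.26],down(np.pi)) is not None else 0
s=status.read_state();print(s["eef_pos"],s["t"],s["joints"])
im,P=snap("wrist","w1")
```

```text
0 [2.58, None]
30 [None, -2.64]
60 [-2.66, -2.11]
90 [-2.13, -1.59]
120 [-1.61, -1.07]
150 [-1.09, -0.54]
180 [-0.56, -0.02]
210 [-0.04, 0.51]
240 [0.48, 1.03]
270 [1.01, 1.55]
300 [1.53, 2.08]
330 [2.05, 2.6]
cam in tool [ 0.06784339  0.0005683  -0.12322513] [[-2.37976752e-04  9.62073172e-01  2.72791412e-01]
 [ 9.99999942e-01  1.62242655e-04  3.00183323e-04]
 [ 2.44539918e-04  2.72791467e-01 -9.62073155e-01]]
[ 0.55671043 -0.14532891  0.26007365] 2.0917 [ 1.64116167e-02  3.03550694e-01  1.98715541e-01  1.33191550e-04
 -1.46594332e+00 -1.78962293e-02]
```

View pics/w1.png

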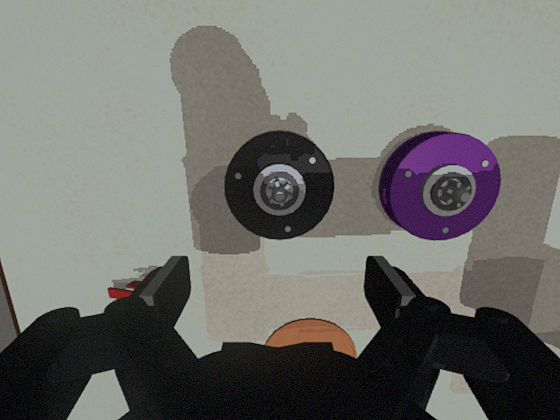

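The black unit is at (279,185), purple at (450,190), and the plate's edge shows at the bottom. I'll take closer looks at the unit and the plate.

Run:
```python
from h import *
q=down(np.pi)
env.movep([.557,-.1445,.17],q); im2,P2=snap("wrist","w2"); print(P2[100:260:20,280].round(4))
env.movep([.557,-.1445,.20],q)
env.movep([.509,.139,.20],q); env.movep([.509,.139,.125],q); im3,P3=snap("wrist","w3"); print(status.read_state()["t"])
cv2.imwrite("pics/w23.png",np.hstack([cv2.resize(i[60:320,160:400],(400,433),interpolation=cv2.INTER_CUBIC) for i in(im2,im3)])[:,:,::-1])
```

```text
[[ 5.553e-01 -2.376e-01 -1.100e-03]
 [ 5.552e-01 -2.195e-01 -3.000e-04]
 [ 5.556e-01 -2.028e-01  4.800e-02]
 [ 5.556e-01 -1.866e-01  4.790e-02]
 [ 5.556e-01 -1.713e-01  5.680e-02]
 [ 5.556e-01 -1.543e-01  5.600e-02]
 [ 5.558e-01 -1.461e-01  8.530e-02]
 [ 5.555e-01 -1.186e-01  5.630e-02]]
4.45
```

View pics/w23.png

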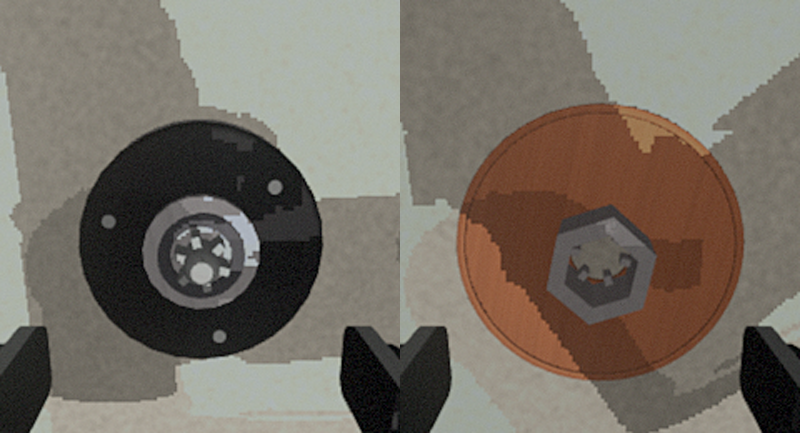

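The left half shows the black unit with its six ribs, spindle nose at crop (201,273). The right half shows the plate with its hexagonal hub at crop (602,265). Next I'll fit centres and angles from the depth clouds.

Run:
```python
from h import *
from scipy.optimize import least_squares
def circ(q,r=None):
    return least_squares(lambda x:np.hypot(q[:,0]-x[0],q[:,1]-x[1])-(x[2] if r is None else r),[*q.mean(0),.05],loss="soft_l1",f_scale=.001).x
def outline(P,m):
    m=cv2.morphologyEx(m.astype(np.uint8),cv2.MORPH_OPEN,np.ones((3,3)))
    c=max(cv2.findContours(m,0,cv2.CHAIN_APPROX_NONE)[0],key=len)[:,0]; q=P[c[:,1],c[:,0]]; return q[~np.isnan(q[:,0])]
im,P=load("w2"); d=np.hypot(P[...,0]-.556,P[...,1]+.145); z=P[...,2]
for lo,hi,R_ in((.045,.1,.09),(.054,.1,.04)): q=outline(P,(z>lo)&(z<hi)&(d<R_)); print("unit circle",circ(q[:,:2]))
q=P[(z>.083)&(d<.02)]; print("nose",len(q),q.mean(0),(q.max(0)+q.min(0))[:2]/2,q[:,2].max())
c=circ(outline(P,(z>.054)&(z<.1)&(d<.04))[:,:2])[:2]
for cc in (c,):
  q=P[(z>.069)&(z<.078)&(np.hypot(P[...,0]-cc[0],P[...,1]-cc[1])<.02)]; r=np.hypot(*(q[:,:2]-cc).T); q=q[(r>.0098)&(r<.0155)]
  a=np.arctan2(*(q[:,:2]-cc).T[::-1]); m=np.exp(6j*a).mean(); print("ribs",len(q),q[:,2].mean(),"ang",np.degrees(np.angle(m))/6,"coh",abs(m), np.histogram(np.degrees(a)%360,24,(0,360))[0])
im,P=load("w3"); z=P[...,2]; d=np.hypot(P[...,0]-.509,P[...,1]-.139)
m=(z>.0015)&(z<.06)&(d<.1); print("disc",circ(outline(P,m)[:,:2]))
q=P[(z>.033)&(z<.040)&(d<.04)]; print("hub",len(q),q.mean(0),np.median(q[:,2]))
o=outline(P,(z>.033)&(z<.040)&(d<.04))[:,:2]
# hexagon fit: support max over flats
f=lambda x:[ (max((p-x[:2])@np.array([np.cos(x[2]+k*np.pi/3),np.sin(x[2]+k*np.pi/3)]) for k in range(6))-x[3])*1e3 for p in o]
best=min((least_squares(f,[*o.mean(0),a,.023],x_scale=[.001,.001,.1,.001],loss="soft_l1",f_scale=.5) for a in(0,.3,.6,.9)),key=lambda s:s.cost)
print("hex",best.x,np.degrees(best.x[2])%60,best.cost/len(o))
```

```text
unit circle [ 0.55586043 -0.14335555  0.06346516]
unit circle [ 0.55585146 -0.14325836  0.02926107]
nose 8318 [ 0.55736152 -0.15521796  0.23351007] [ 0.55607386 -0.15090223] 0.2547420598161457
ribs 179 0.0731423536703848 ang -16.685278408241444 coh 0.8148493119863965 [ 0  0 20 11  0  0 12  9  0  0 14 18  0  0 17 16  0  0 19 11  0  0 21 11]
disc [0.50841625 0.14096085 0.07430064]
hub 1722 [0.50826826 0.14035851 0.03566758] 0.03570117394231963
hex [ 0.50823118  0.14097847 -0.2138924   0.02271932] 47.74486824712975 0.039246650558454735
```

Measured values:
- Plate at (0.508, 0.141), hub-flat normal at 47.7° mod 60.
- Seat at (0.556, -0.143), ribs at 43.3°, so the mesh angle is 13.3° mod 60.

Sizes and heights agree with the text. Next I'll grasp at jaw yaw 167.75° and lift.

Run:
```python
from h import *
q=down(np.radians(167.75))
env.movep([.5083,.141,.09],q)
env.servo_line([.5083,.141,.0275],vel=.08)
s=status.read_state(); print(s["eef_pos"],s["wrist_force"])
command_gripper(.03,force=80); s=status.read_state(); print("w",s["width"],s["wrist_force"])
env.servo_line([.5083,.141,.19],vel=.12)
s=status.read_state(); print("w",s["width"],s["wrist_force"],s["eef_pos"])
env.movep([.5559,-.1433,.19],down(np.radians(193.3)))
s=status.read_state(); print(s["width"],s["eef_pos"],s["t"],s["joints"])
snap("wrist","w4")
```

```text
[0.50878213 0.14120972 0.02805211] [ 0.16700107  0.13791228 -0.5418661 ]
w 0.04475819183185278 [-2.15712124  0.76413199  5.51074799]
w 0.04504693223042326 [ 0.06995369  1.02441808 -4.35794016] [0.50780167 0.14084788 0.18909499]
0.044590449528779004 [ 0.55591086 -0.14251911  0.18971611] 8.775 [ 2.11292381e-02  3.26650734e-01  5.25861188e-02 -5.07312282e-04
 -1.29709077e+00  2.10994437e-01]
```

View pics/w4.png

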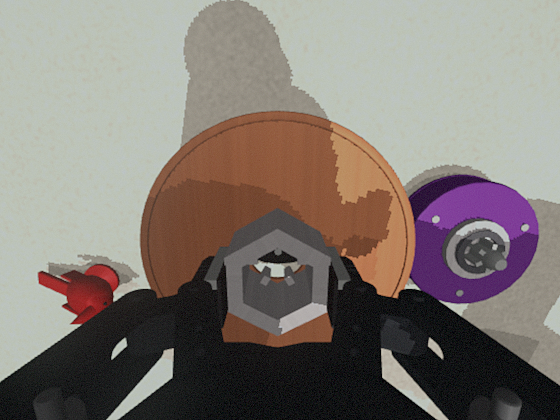

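The plate is held by its hub with the hexagon centred at (277,275) and a flat against each pad. Next I'll measure its pose in the hand.

Run:
```python
from h import *
from scipy.optimize import least_squares
im,P=load("w4"); e=np.array([0.55591086,-0.14251911,0.18971611])
h=cv2.cvtColor(im,cv2.COLOR_RGB2HSV); cop=(abs(h[...,0].astype(int)-12)<8)&(h[...,1]>110)
d=np.hypot(*(P[...,:2]-e[:2]).transpose(2,0,1))
m=cop&(d<.066)&(d>.03)&(abs(P[...,2]-.165)<.02); q=P[m]
A=np.c_[q[:,:2]-e[:2],np.ones(len(q))]; k=np.linalg.lstsq(A,q[:,2],rcond=None)[0]; print("disc plane tilt",k[:2],"disc top z",k[2],"underside",k[2]-.003,"rel tcp",k[2]-.003-e[2])
# disc rim circle (upper contour of the copper mask)
mm=(cop&(d<.085)&(abs(P[...,2]-.165)<.02)).astype(np.uint8)
c=max(cv2.findContours(mm,0,cv2.CHAIN_APPROX_NONE)[0],key=len)[:,0]; o=P[c[:,1],c[:,0]][:,:2]; o=o[np.hypot(*(o-e[:2]).T)>.069]
s=least_squares(lambda x:np.hypot(*(o-x[:2]).T)-x[2],[*e[:2],.075],loss="soft_l1",f_scale=.001); print("rim",len(o),s.x)
# hub top
t=k[2]+.033; g=(abs(P[...,2]-t)<.003)&(d<.028)&(h[...,2]>60)&~cop; q=P[g]; print("hub top",g.sum(),np.median(q[:,2]))
n,l,st,ce=cv2.connectedComponentsWithStats(g.astype(np.uint8)); g=l==1+np.argmax(st[1:,4])
c=max(cv2.findContours(g.astype(np.uint8),0,cv2.CHAIN_APPROX_NONE)[0],key=len)[:,0]; o=P[c[:,1],c[:,0]][:,:2]
f=lambda x:[(max((p-x[:2])@np.array([np.cos(x[2]+i*np.pi/3),np.sin(x[2]+i*np.pi/3)]) for i in range(6))-.0228)*1e3 for p in o]
b=least_squares(f,[*e[:2],np.radians(13.3)],x_scale=[.001,.001,.1],loss="soft_l1",f_scale=.5); print("hex",len(o),b.x[:2],np.degrees(b.x[2]),b.cost/len(o))
```

```text
disc plane tilt [0.00070892 0.00081769] disc top z 0.16418655722048917 underside 0.16118655722048916 rel tcp -0.02852955277951083
rim 511 [ 0.55715297 -0.14368037  0.07373317]
hub top 5076 0.19709785196303722
hex 326 [ 0.55724923 -0.14293791] 13.186043293562722 0.07251515563917434
```

The plate is level and its yaw is right at 13.2°. It sits about 1.2 mm off centre, so I'll correct that, lower onto the nose and check forces.

```bash
cat >> h.py <<'E'
def line(p,vel=.03):
    env.servo_line(p,vel=vel); s=status.read_state()
    print("cmd",np.round(p,4),"eef",s["eef_pos"].round(4),"F",s["wrist_force"].round(1),"T",s["ft_torque"].round(2),"w",round(s["width"],4),"t",round(s["t"],2)); return s
E
python3 - <<'E'
from h import *
g=np.array([.5546,-.1425])
s=line([*g,.13],.08); cmd=g+(g-s["eef_pos"][:2])
F0=s["wrist_force"]
for z in(.118,.110,.106,.102,.098,.094,.092):
    s=line([*cmd,z],.03)
    if np.abs(s["wrist_force"]-F0).max()>12: print("stop");break
E
```

```text
cmd [ 0.5546 -0.1425  0.13  ] eef [ 0.5551 -0.1425  0.1307] F [ 0.7 -0.2 -4.7] T [ 0.03  0.   -0.  ] w 0.0444 t 9.72
cmd [ 0.5541 -0.1425  0.118 ] eef [ 0.5541 -0.1425  0.1179] F [-0.3 -0.9 -4.5] T [ 0.05  0.01 -0.01] w 0.0445 t 10.28
cmd [ 0.5541 -0.1425  0.11  ] eef [ 0.5539 -0.1425  0.1097] F [-0.3 -1.  -4.6] T [ 0.04 -0.03 -0.06] w 0.0446 t 10.69
cmd [ 0.5541 -0.1425  0.106 ] eef [ 0.5539 -0.1424  0.1057] F [-0.2  0.8 -5. ] T [ 0.02  0.02 -0.  ] w 0.0446 t 10.97
cmd [ 0.5541 -0.1425  0.102 ] eef [ 0.5538 -0.1424  0.1017] F [-0.2  0.2 -4.9] T [ 0.01 -0.03  0.06] w 0.0448 t 11.26
cmd [ 0.5541 -0.1425  0.098 ] eef [ 0.5538 -0.1424  0.0977] F [ 0.1 -0.7 -3.9] T [ 0.03  0.01 -0.04] w 0.0445 t 11.54
cmd [ 0.5541 -0.1425  0.094 ] eef [ 0.5538 -0.1424  0.0937] F [ 0.  -0.1 -3.7] T [-0.   -0.01  0.01] w 0.0444 t 11.82
cmd [ 0.5541 -0.1425  0.092 ] eef [ 0.554  -0.1424  0.0919] F [-0.4  0.5 -4.8] T [ 0.01 -0.03 -0.03] w 0.0445 t 12.07
```

It has passed the rib tops with no contact, so the splines are meshed. Now I'll press it home and watch the force.

Run:
```python
from h import *
for z in(.091,.089,.088,.087,.086,.085,.0845,.084,.0835,.083,.0825,.082,.081,.080):
    s=line([.5546,-.1425,z],.015)
    if s["wrist_force"][2]>30: print("stop");break
env.sleep(.5); s=status.read_state(); print(s["eef_pos"],s["wrist_force"],s["width"],s["t"])
snap("scene","s5"); im=snap("wrist","w5")[0]
a=cv2.imread("pics/s5.png")[170:290,150:290]; cv2.imwrite("pics/f5.png",np.hstack([cv2.resize(a,(490,420),interpolation=cv2.INTER_CUBIC),im[:,130:430,::-1]]))
```

```text
cmd [ 0.5546 -0.1425  0.091 ] eef [ 0.5546 -0.1425  0.0909] F [ 0.6  0.  -4.5] T [ 0.02  0.07 -0.  ] w 0.0444 t 12.32
cmd [ 0.5546 -0.1425  0.089 ] eef [ 0.5548 -0.1425  0.0892] F [ 0.2 -0.3 -3.2] T [ 0.02 -0.07 -0.04] w 0.0446 t 12.61
cmd [ 0.5546 -0.1425  0.088 ] eef [ 0.5548 -0.1425  0.0887] F [-0.7  0.3  2. ] T [0.34 0.54 0.03] w 0.0449 t 12.86
cmd [ 0.5546 -0.1425  0.087 ] eef [ 0.5548 -0.1425  0.0874] F [-1.9  0.5  3.8] T [ 0.41  0.62 -0.  ] w 0.0446 t 13.11
cmd [ 0.5546 -0.1425  0.086 ] eef [ 0.5548 -0.1425  0.0863] F [-2.4  0.6  4.6] T [ 0.41  0.66 -0.02] w 0.0442 t 13.36
cmd [ 0.5546 -0.1425  0.085 ] eef [ 0.5549 -0.1426  0.0854] F [-1.8  2.   6.6] T [ 0.49  0.76 -0.02] w 0.0447 t 13.61
cmd [ 0.5546 -0.1425  0.0845] eef [ 0.5548 -0.1426  0.085 ] F [-2.4  1.6  6.7] T [0.6  0.82 0.02] w 0.0445 t 13.86
cmd [ 0.5546 -0.1425  0.084 ] eef [ 0.5548 -0.1425  0.0845] F [-2.5  1.5  7.3] T [ 0.61  0.92 -0.04] w 0.0452 t 14.11
cmd [ 0.5546 -0.1425  0.0835] eef [ 0.5548 -0.1425  0.0842] F [-3.2  0.6  8. ] T [0.63 1.01 0.06] w 0.0449 t 14.36
cmd [ 0.5546 -0.1425  0.083 ] eef [ 0.5549 -0.1426  0.0842] F [-3.4  2.2  9.9] T [ 0.87  1.48 -0.04] w 0.0449 t 14.61
cmd [ 0.5546 -0.1425  0.0825] eef [ 0.5549 -0.1426  0.0842] F [-5.4  3.9 13.1] T [ 1.18  1.99 -0.07] w 0.0449 t 14.86
cmd [ 0.5546 -0.1425  0.082 ] eef [ 0.5548 -0.1426  0.0841] F [-5.6  3.9 16.4] T [ 1.31  2.47 -0.05] w 0.0446 t 15.11
cmd [ 0.5546 -0.1425  0.081 ] eef [ 0.5549 -0.1426  0.0841] F [-8.2  4.9 22.6] T [ 1.84  3.39 -0.18] w 0.0447 t 15.36
cmd [ 0.5546 -0.1425  0.08  ] eef [ 0.5549 -0.1426  0.0841] F [-10.8   6.7  28.9] T [ 2.34  4.3  -0.21] w 0.0444 t 15.61
[ 0.55486388 -0.14254362  0.08409427] [-11.35889805   6.84151502  28.64530646] 0.045049493053446556 16.1083
```

View pics/f5.png

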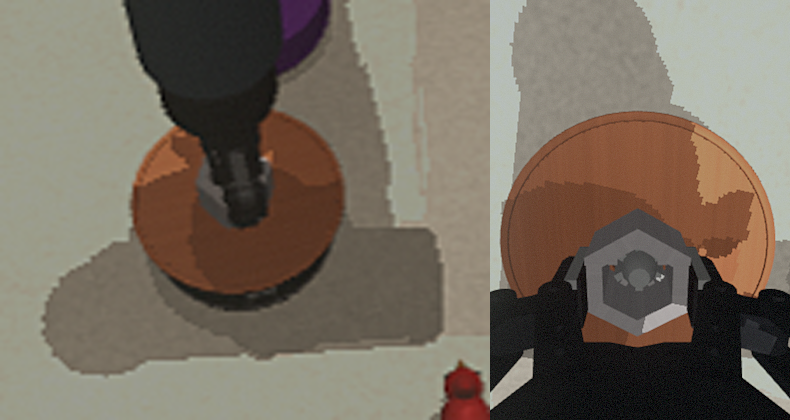

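The plate is seated on the unit, and the spindle is visible and centred in the hub. The force rose gently from z=0.0889, then stiffly at 0.0842, which is the 5 mm washer stroke followed by the seat. One depth check of height and level before handing in.

Run:
```python
from h import *
im,P=load("w5"); e=np.array([.55486,-.14254])
h=cv2.cvtColor(im,cv2.COLOR_RGB2HSV); cop=(abs(h[...,0].astype(int)-12)<8)&(h[...,1]>110)
d=np.hypot(*(P[...,:2]-e).transpose(2,0,1)); q=P[cop&(d<.066)&(d>.03)&(abs(P[...,2]-.06)<.02)]
k=np.linalg.lstsq(np.c_[q[:,:2]-e,np.ones(len(q))],q[:,2],rcond=None)[0]; print("tilt",k[:2],"underside above seat mm",(k[2]-.003-.056)*1e3)
s=status.read_state(); print(s["eef_pos"],s["wrist_force"],s["t"])
if abs(k[2]-.059)<.0015 and np.abs(k[:2]).max()<.03: workorder.sign_off(); print("signed")
```

```text
tilt [0.00151956 0.00038445] underside above seat mm -0.30599954469556767
[ 0.55485383 -0.14256392  0.08411297] [-10.62471026   6.49402559  29.03783738] 16.2083
the job is handed in; nothing more can be done
signed
```

The copper plate is fully home on the black drive unit's spindle. I handed the job in at 16.2 s with the gripper still holding and pressing it; the system gave no verdict.

I gripped the plate by two hub flats and lifted it. On the way across I turned it about 25° to the spline angle. It then went straight down over the nose and between the ribs with no resistance.

Last checks:
- **Height:** the wrist camera put the plate's underside 0.3 mm below the nominal seat, which is within the camera's roughly 2 mm accuracy.
- **Level:** tilt was about 0.0015 rad.
- **Washer:** I could not read it directly. The force began to rise with the tool at 0.0889 m and turned stiff at about 0.0842 m, which fits the full 5 mm squeeze and then the seat.
- **Centring:** the tool stopped about 0.3 mm from its aimed position, and the last picture shows the spindle in the middle of the hub.
- **Push and grip:** the wrist read about 29 N up at the end, roughly 33 N more than with the plate hanging free. Grip was set to 80 N with 45 mm opening.
- **Sideways force:** about 12 N remained at the wrist while pressing, well below the limits.
- **Ornaments:** I stayed clear of all three but did not measure them again afterwards.

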